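# Lever up a heavy carving stand and pack its edge

## Task

Lever up the open edge of the heavy carving stand: lay the pry bar across the fulcrum block with its steel toe a little way under the stand's board and let go of it, then set the iron saddle weight astride the red band of the bar so that the board rises and stays up with your hand off. While it is up, slide the pale packing block upright under the raised edge, red end left outside, and let go; then lift the weight off and stand it back on its cork mat, so that the board comes down to rest on the block. Raise the stand only with the bar, never with the gripper; the bar may stay where it is, and the other tools and offcuts on the bench are to be left alone.

Things in the scene. Friction and masses are not known exactly. Their poses are not given: they have to be found in the camera images.
- stand: carving stand, 3.2 to 4.4 kg: dark oak board 200 (x) x 300 (y) x 20 mm on four iron legs 25 mm square, 84 mm high, at x = +-85, y = +-135 mm; a carved head 232 mm tall, 136 mm across, stands on it at x = +30. Origin on the bench below the board's centre. Working edge: the long edge at x = -100 mm; bar and packing block go in there along +x, under the board between the two legs
- stand_edge (a point): lower corner of the board at the middle of the working edge, (-100, 0, 84) mm in the stand's frame: 84 mm above the bench when the stand is flat, 94 to 100 when levered (the stand tips about its legs at x = +85), about 91 when it rests on the packing block
- fulcrum_top (a point): crown of the fulcrum block, 64 mm above the bench: dark block 56 (x) x 60 (y) mm with an iron cap of radius 18 mm rounded about y. It already stands, loose, 0.7 kg, 10 to 18 mm outside the working edge, at y = -60 to -80 mm in the stand's frame; leave it there. The bar goes over it, square to the working edge
- bar_mid (a point): centre of the pry bar, half-way up: straight ash bar with a bright steel toe, 360 x 30 x 14 mm, 0.28 kg, lying flat; x axis along it towards the toe, z up. It balances within 30 mm of here: grip it here across its 30 mm width. An end stop 10 mm high stands on the last 10 mm of the handle end
- bar_toe (a point): tip of the steel toe, half-way up the bar's thickness, 180 mm from bar_mid along +x; to go about 35 mm under the board. Laid level on the fulcrum the bar's top is at 78 mm, 6 mm below the board; let go, its handle sinks until the toe touches the board from below
- bar_seat (a point): centre of the red band, on the bar's top face, 120 mm from bar_mid towards the handle: place of the weight. With the weight on, the handle end sinks to the bench, the bar slopes about 13 degrees and this point comes down to about 27 mm above the bench
- packer_mid (a point): centre of the upright packing block: pale wood, 110 (x) x 45 (y) x 90 mm high, 0.3 kg; its -x end is painted red for 30 mm. Grip it across the 45 mm, 28 mm from here towards the red end and 20 mm above here, so that the fingers stay outside the board; it goes in plain end (+x) first, about 40 mm under the board, near y = +65 mm in the stand's frame, clear of bar and fulcrum
- packer_inner (a point): middle of the packing block's plain end face, 55 mm from packer_mid along +x, 45 mm above its underside
- weight_grip (a point): centre of the green fin of the iron saddle weight (0.95 kg): fin 50 (x) x 16 (y) x 30 mm high, gripped across the 16 mm; below it a bridge 50 x 64 x 25 mm and two cheeks 20 mm deep with a slot between, along x, 40 mm wide, open below, that straddles the bar, either way round. This point is 60 mm above the underside, 40 mm above the slot's roof
- mat: cork mat 130 x 130 x 4 mm, fixed on the bench, place of the weight; origin at the centre of its underside
- cup: bystander, leave alone: white plastic cup; origin at its underside
- gouge_a: bystander, leave alone: carving gouge with a mid-brown handle; origin at its underside
- gouge_b: bystander, leave alone: carving gouge with a dark handle; origin at its underside
- offcut: bystander, leave alone: brown wooden offcut 90 x 50 x 60 mm; origin at its underside
- mallet: bystander, leave alone: carver's round mallet lying on its side; origin at its underside
- blank: bystander, leave alone: pale square wooden blank 120 x 45 x 45 mm; origin at its underside
Mind the look-alikes: they are no part of the job. What is shaped like the part that bears packer_mid but turquoise is not meant. Leave any pink or turquoise look-alike of the part that bears weight_grip alone.

How it is judged:
On the way, in this order (a step that is already met when the one before it is completed fails the run):
1. the bar lies over the fulcrum, let go, its toe at least 10 mm under the board (x of bar_toe in the frame of stand above -0.09 m and z of bar_toe in the frame of stand between 0.04 and 0.084 m and contact force between bar and fulcrum above 0.5 N and contact force between the fingers and bar below 0.3 N), for 0.2 s.
2. the weight rides on the bar, let go, and the bar holds the board's edge at least 8 mm up (x of bar_toe in the frame of stand above -0.09 m and z of bar_toe in the frame of stand between 0.04 and 0.084 m and contact force between weight and bar above 3 N and contact force between bar and stand above 5 N and contact force between the fingers and weight below 0.3 N and contact force between the fingers and bar below 0.3 N and height (world z) of stand_edge above 0.092 m), for 0.3 s.
3. the packing block stands upright under the raised edge, at least 15 mm in, let go (x of packer_inner in the frame of stand between -0.085 and 0 m and angle between packer_mid's own z axis and vertical below 0.08 rad and contact force between the fingers and packer below 0.3 N and height (world z) of stand_edge above 0.088 m and contact force between weight and bar above 1 N), for 0.2 s.
At the end, for the whole second after the job is handed in: The stand's board rests on the upright packing block, which reaches at least 15 mm under it, with the working edge at least 3.5 mm above its flat height and the stand at rest; the weight stands upright on the cork mat, its centre within 55 mm of the mat's centre, off the bar and at rest (x of packer_inner in the frame of stand between -0.085 and 0 m and angle between packer_mid's own z axis and vertical below 0.08 rad and height (world z) of stand_edge above 0.0875 m and contact force between packer and stand above 2 N and linear speed of each of stand, weight below 0.02 m/s and horizontal distance between weight_grip and mat below 0.055 m and angle between weight_grip's own z axis and vertical below 0.1 rad and height (world z) of weight_grip below 0.07 m and contact force between weight and bar below 0.2 N); the robot touches nothing.
It fails at once if the stand is pushed or lifted with the gripper (more than 10 N) (contact force between the fingers and stand above 10 N).
It fails at once if the stand is shoved more than 40 mm or tipped over (distance of stand from where it was at the start of the episode above 0.04 m or angle between stand's own z axis and vertical above 0.25 rad).
It fails at once if a bystander is moved by more than 30 mm (distance of any of cup, gouge_a, gouge_b, offcut, mallet, blank from where it was at the start of the episode above 0.03 m).
It also fails if it takes over 69 s, if anything falls off the work surface, if the arm or the gripper's body presses on something with over 40 N, if the wrist force passes 120 N, or if a joint passes its speed limit or range.

## Robot

A 6-joint arm with a two-finger parallel gripper is mounted at the origin on the work surface. World frame = base frame: x ahead of the robot, y to its left, z up, the work surface at z = 0. Lengths are in m, angles in rad, forces in N, time in s.
With the tool pointing down it reaches from about 0.3 to 0.95 m from the base axis. Payload 3.1 kg.
Tool frame: the origin (TCP) lies between the finger pads; the fingertips stand env.tip_reach ahead of it and the grasp point (between the pads) lies 8 mm behind it (env.tip_reach is the distance from the TCP to the fingertips, in m); z points along the fingers, y is the line along which they close (so a half turn about z gives the same grasp; the last joint's range is limited). The gripper opens to 85 mm and grips with 20 to 120 N. Pads are 22 mm wide; open, the fingers measure 114 mm over their backs; the gripper's body (76 mm by 85 mm) begins 54 mm behind the grasp point. The pads swing forward as they close: fully open they stand 13 mm farther back than shut.
Start: joints at [-1.351, 0.308, 1.634, -0, 1.2, -0.07], TCP at [0.179, -0.599, 0.242] pointing down, gripper open.
Joint ranges: [-3.06, 3.06], [-0.79, 1.96], [0.05, 2.63], [-1.19, 4.34], [0.05, 2.64], [-2.94, 2.94]. Speed limits (rad/s): [2.79, 2.79, 3.14, 3.14, 3.14, 3.14].

## Interface

Orientations are given as a unit quaternion [w, x, y, z].
In Python, from workcell import env gives the robot as it stands. The module is installed in compiled form; this text tells all that it offers.
- The arm moves only by the tool play_rows, never from a script. Its argument "motion" is a list of rows, each an object with "delta_rot": the turn, a rotation vector about the tool's x, y, z in rad, a list of three; "translation": the shift along the tool's x, y, z in mm, a list of three; "fingers": the finger opening in mm, from 0 to 85.4. In form: [{"delta_rot": [rx, ry, rz], "translation": [x, y, z], "fingers": fingers}, ...]. A call has exactly 8 rows; each row shifts and turns the commanded pose from where the row before left it, along the tool's axes as they then stand; what a row does not reach is not made up. A row lasts 1/10 s, in which the tool goes at most 50 mm and 8.59 degrees, less where a joint would pass 70% of its speed; a pose out of reach is approached as far as the arm can. A call is refused whole if a number of a shift passes 50 or a number of a turn 0.15, either way. A call with a gripper value outside its range is refused whole. The fingers move at their own pace and stop on an object; "newtons" is the grip in N (left out, the last holds). Time passes only in rows, so rows that do not move let the fingers close, or fill a call up. It gives the time, the measured TCP pose, the force, the opening and the grip force at its end, in the units of the state.
- env.get_state(): the state, without advancing time (a new reading comes with each control period).
- env.grab_frame(name): name is "scene" or "top" or "wrist"; returns (picture, depth): 384x512x3 uint8, red, green, blue; 384x512 float32, m along the optical axis (not along the pixel's ray), 0 where there is no reading.
- env.calibration(name): a dict with "vertical_fov" (degrees; the focal length in pixels is half the picture's height over the tangent of half this angle, whatever the lens; pixels are square), "cx", "cy" (the principal point, pixels), "R" (3x3) and "t" (3): a world point X has camera coordinates R X + t; the wrist camera has in their place "tool_from_camera" (4x4, takes a point from camera to tool coordinates, whose origin is the TCP and whose axes are the flange's). Camera axes: x right, y down, z forward; pixel columns grow to the right and rows downward; lengths in m; the calibration is good to about 2 mm. A picture is of the moment at which its call begins: read the wrist's pose just before it. calibration takes no time and is no camera call.
- env.job_done(): hands the job in; it is judged then, once.
The state is a dict: "t": time; "joint_positions": joint angles; "joint_velocities": joint speeds; "effort": joint torques, N m; "ee_pos": TCP position; "orientation": TCP orientation; "ft_force": force on the tool from outside, world axes, zero at the start; "ft_torque": the same for the moment, N m; "width": finger opening in m; "gripper_force": force on a finger pad.
Only numpy, scipy, OpenCV 4.12 (cv2) and the standard library are available. Lean on these libraries where they do the work, as an engineer would, in place of code of your own. Each camera call takes 0.05 s, during which the arm holds its last target. There are 200 camera calls.

## Working session

There is one attempt and no reset: what is moved stays moved. The work goes in short steps, Python scripts to look and compute and a tool call to move; the robot and the scene stay as the last step left them, time stands still between calls to the robot, and variables do not carry over. Pictures are saved under pics/ and viewed, at most 10 in all, crops included, and the job is handed in when it is done.

Besides the shell and the picture viewer there is one more tool, called after "Call:" by a JSON object that holds its "method" and its "body". play_rows: Moves the arm, as the interface text tells. Its arguments: {"type":"object","properties":{"motion":{"type":"array"},"newtons":{"type":"number"}},"required":["motion"]}

```bash
mkdir -p pics
cat > h.py <<'E'
import numpy as np, cv2
from workcell import env
def cam(n):
    c=env.calibration(n); f=192/np.tan(np.radians(c['vertical_fov'])/2); return c,f
def pts(n,depth):
    """world point per pixel from depth (fixed cameras)"""
    c,f=cam(n); v,u=np.mgrid[:384,:512]
    P=np.stack([(u-c['cx'])/f*depth,(v-c['cy'])/f*depth,depth],-1)
    return (P-np.array(c['t']))@np.array(c['R'])
def grab(n):
    im,d=env.grab_frame(n); return im,d
def save(p,im): cv2.imwrite(p,im[...,::-1])
E
python3 - <<'E'
from h import *
s=env.get_state(); print(s['t'],s['ee_pos'],s['orientation'],env.tip_reach,s['width'])
a,d=grab('top'); b,e=grab('scene')
np.savez('f0.npz',a=a,d=d,b=b,e=e)
for n in('top','scene'):
    c,f=cam(n);print(n,f,c['cx'],c['cy'],np.round(np.array(c['R']),3).tolist(),c['t'])
save('pics/top0.png',cv2.resize(a,(800,600),interpolation=cv2.INTER_CUBIC)); save('pics/scene0.png',cv2.resize(b,(800,600),interpolation=cv2.INTER_CUBIC))
E
```

```text
0.0 [ 0.17839008 -0.59816373  0.24103607] [-1.16492061e-03  9.89521210e-01  1.44382860e-01 -8.16576021e-05] 0.011 0.0854701961826611
top 397.80532551977353 250.719055498779 191.80281773399065 [[0.003, -1.0, 0.024], [-0.996, -0.005, -0.09], [0.09, -0.023, -0.996]] [-0.03512057  0.54638113  1.41654254]
scene 492.86217839081803 258.48369715739767 191.85021643855396 [[0.791, 0.612, -0.017], [0.454, -0.604, -0.655], [-0.411, 0.511, -0.755]] [-0.44841288 -0.20002097  1.80365902]
```

View pics/top0.png

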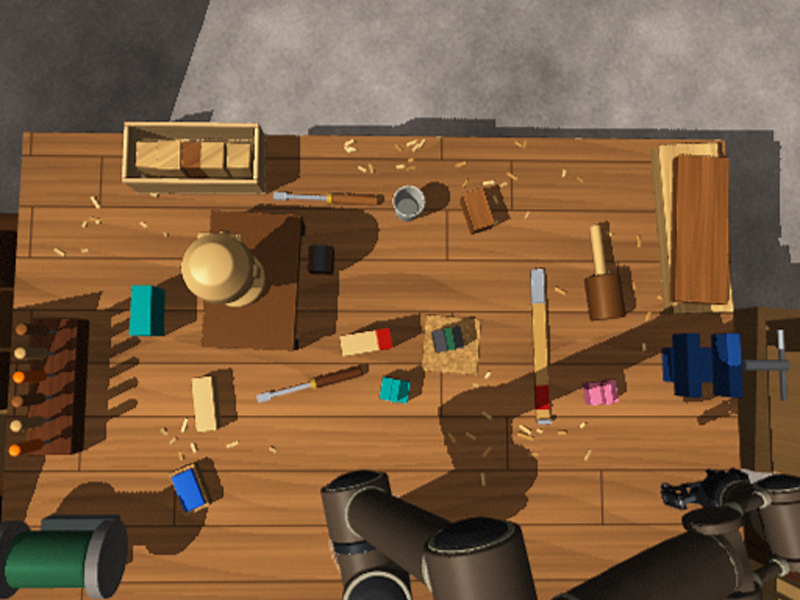

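View pics/scene0.png

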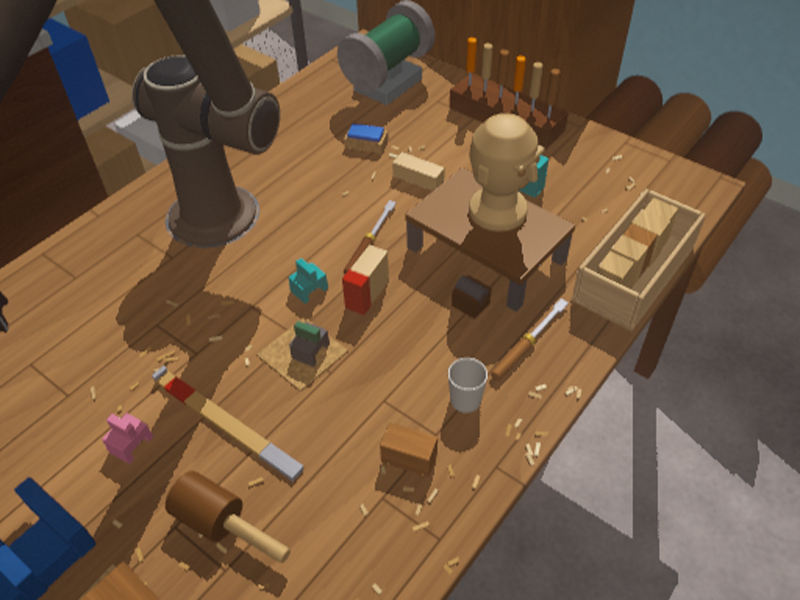

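The top view (800x600 px) shows these parts:
- **Stand:** at (250,280), with its working edge on the right, from (300,215) to (297,348).
- **Fulcrum:** (320,258).
- **Bar:** from (538,270), the toe, to (543,420), with the red band at (542,397).
- **Packer:** the pale block with a red end at (365,342) is the one meant. The turquoise block at (147,310) and the pale blank at (205,403), which has no red, are not.
- **Weight:** the dark one with a green fin at (450,337), on the mat, is the one meant. The turquoise one at (395,389) and the pink one at (601,392) are not.

```bash
cat > m.py <<'E'
from h import *
z=np.load('f0.npz');a,d=z['a'],z['d'];P=pts('top',d)
hsv=cv2.cvtColor(a,cv2.COLOR_RGB2HSV).astype(int);H,S,V=hsv[...,0],hsv[...,1],hsv[...,2]
def roi(x0,y0,x1,y1):
    m=np.zeros(d.shape,bool); k=.64; m[int(y0*k):int(y1*k),int(x0*k):int(x1*k)]=1; return m
def rect(n,m):
    p=P[m]; r=cv2.minAreaRect(p[:,:2].astype(np.float32)*1000)
    print(n,len(p),'med',np.round(np.median(p,0)*1000,1),'rect c',np.round(r[0],1),'size',np.round(r[1],1),'ang',round(r[2],2)); return r
Z=P[...,2]
print('bench z',np.median(Z[roi(440,420,500,440)])*1000)
r=rect('board',roi(190,200,310,360)&(Z>.09)&(Z<.115)); print(cv2.boxPoints(r).round(1).tolist())
rect('fulc',roi(303,235,340,285)&(Z>.05)&(Z<.075))
r=rect('bar',roi(520,260,560,428)&(Z>.008)&(Z<.03));print(cv2.boxPoints(r).round(1).tolist())
rect('bar red',roi(520,260,560,428)&(Z>.008)&((H<8)|(H>172))&(S>150))
r=rect('packer',roi(335,320,400,362)&(Z>.08)&(Z<.1));print(cv2.boxPoints(r).round(1).tolist())
rect('packer red',roi(335,320,400,362)&(Z>.08)&((H<8)|(H>172))&(S>150))
rect('fin',roi(425,315,480,375)&(Z>.068)&(Z<.09))
rect('finbridge',roi(425,315,480,375)&(Z>.04)&(Z<.06))
rect('green',roi(425,315,480,375)&(H>50)&(H<90)&(S>80))
rect('weight all',roi(425,315,480,375)&(Z>.03))
rect('mat',roi(415,305,490,380)&(Z>.002)&(S>0)&(H>12))
rect('gougea',roi(255,362,370,405)&(Z>.008));
E
python3 m.py
python3 - <<'E'
from h import *
z=np.load('f0.npz');a=z['a']
c=a[190:265,205:325]; save('pics/c0.png',cv2.resize(c,None,fx=6,fy=6,interpolation=cv2.INTER_CUBIC))
E
```

```text
bench z -0.3488728902536343
board 3661 med [551.  247.4 103.8] rect c [583.9 276.9] size [201.3 300.5] ang 87.75
[[429.79998779296875, 182.3000030517578], [730.0999755859375, 170.5], [738.0, 371.6000061035156], [437.79998779296875, 383.3999938964844]]
fulc 222 med [639.  132.8  59. ] rect c [640.3 132.6] size [60.4 53.7] ang 0.95
bar 815 med [ 438.5 -378.1   13.9] rect c [ 450.9 -386.9] size [ 67.9 372.3] ang 87.86
[[263.6000061035156, -413.79998779296875], [635.7000122070312, -427.79998779296875], [638.2000122070312, -359.8999938964844], [266.1000061035156, -346.0]]
bar red 124 med [ 322.9 -381.6   14. ] rect c [ 354.6 -197.8] size [412.1  54.1] ang 80.21
packer 417 med [449.8  28.9  89.9] rect c [449.2  27. ] size [ 44.7 110.1] ang 9.97
[[417.6000061035156, 77.30000305175781], [436.70001220703125, -31.100000381469727], [480.79998779296875, -23.399999618530273], [461.70001220703125, 85.0999984741211]]
packer red 110 med [456.8 -12.2  90.4] rect c [447.7 -13.1] size [60.7 32.3] ang 4.38
fin 70 med [ 457.7 -158.6   78.1] rect c [ 457.1 -160.2] size [49.7 15.8] ang 11.84
finbridge 182 med [ 458.5 -150.8   48.5] rect c [ 457.2 -159.8] size [49.5 63.4] ang 11.61
green 75 med [ 457.7 -158.6   77.9] rect c [ 457.2 -162.4] size [47.5 20.6] ang 11.21
weight all 265 med [ 455.4 -155.2   50.3] rect c [443.6 -94.3] size [ 49.8 197.2] ang 11.61
mat 1148 med [ 448.1 -165.9    5.3] rect c [ 451.4 -129.6] size [172.3 260.6] ang 0.1
gougea 350 med [362.  123.1  19.2] rect c [354.9 137.6] size [ 96.6 284. ] ang 5.33
```

View pics/c0.png

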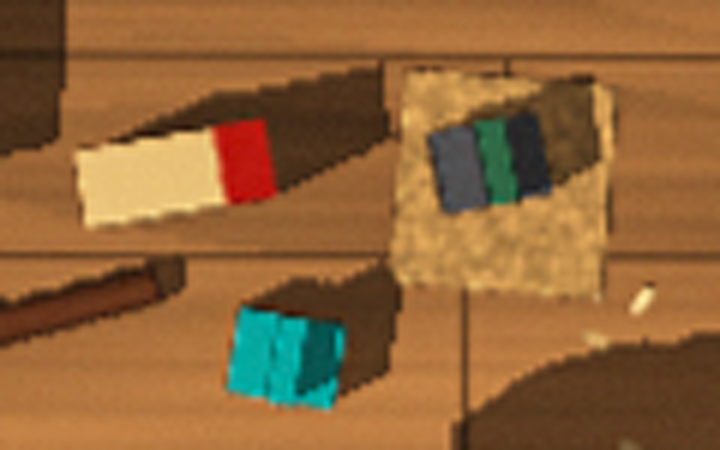

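The crop (6x) confirms both parts: the pale packer with a red end at (175,170), and the dark weight with a green fin at (497,160) on the cork mat. The turquoise look-alike at (287,357) stays where it is. Next I refine the bar and the mat.

```bash
cat > m2.py <<'E'
exec(open('m.py').read().split("print('bench")[0])
Z=P[...,2]
m=roi(520,262,560,428)&(Z>.010)&(Z<.03)&(abs(P[...,1]+.385)<.04)&(abs(P[...,0]-.45)<.2)
n,l,st,_=cv2.connectedComponentsWithStats(m.astype(np.uint8)); i=1+np.argmax(st[1:,4]); m=l==i
r=rect('bar',m);print(cv2.boxPoints(r).round(1).tolist())
p=P[m];vx=cv2.fitLine(p[:,:2].astype(np.float32),cv2.DIST_HUBER,0,.01,.01).ravel();print(vx, 'x range',p[:,0].min(),p[:,0].max())
rr=m&((H<8)|(H>172))&(S>150);rect('red',rr)
stop=m&(Z>.019);rect('stop',stop)
m=roi(415,305,490,380)&(H>12)&(H<28)&(S<150)&(Z>.002)&(Z<.008)
n,l,st,_=cv2.connectedComponentsWithStats(m.astype(np.uint8)); i=1+np.argmax(st[1:,4]);rect('mat',l==i)
m=roi(415,305,490,380)&(Z>.0028)&(Z<.0065);print(np.percentile(P[m],[2,98],0))
# hull of mat pixels by plane
c,f=cam('top')
s=env.get_state();print(s['orientation'])
E
python3 m2.py
```

```text
bar 729 med [ 438.5 -378.3   14.3] rect c [ 444.7 -378. ] size [356.9  32.8] ang 1.4
[[265.8999938964844, -366.0], [266.70001220703125, -398.79998779296875], [623.5, -390.1000061035156], [622.7000122070312, -357.29998779296875]]
[ 0.9997264   0.02339109  0.43863827 -0.37840256] x range 0.2661863920454876 0.6228832396689158
red 111 med [ 322.9 -382.2   14.5] rect c [ 323.  -381.5] size [51.7 30.1] ang 3.42
stop 49 med [ 277.1 -378.6   21.2] rect c [ 436.4 -376.6] size [340.6  29.1] ang 2.05
mat 6 med [ 372.8 -254.3    4.1] rect c [ 373.4 -253.7] size [4.7 9.3] ang 27.25
[[ 0.37265233 -0.25436441  0.0028524 ]
 [ 0.53331846 -0.0899259   0.00638751]]
[-1.03585317e-03  9.89521340e-01  1.44382964e-01 -7.38176279e-05]
```

Call:
{"method": "play_rows", "body": {"motion": [{"delta_rot": [0,0,0],"translation": [45.3,-19.3,15],"fingers": 85},{"delta_rot": [0,0,0],"translation": [45.3,-19.3,15],"fingers": 85},{"delta_rot": [0,0,0],"translation": [45.3,-19.3,15],"fingers": 85},{"delta_rot": [0,0,0],"translation": [45.3,-19.3,15],"fingers": 85},{"delta_rot": [0,0,0],"translation": [45.3,-19.3,15],"fingers": 85},{"delta_rot": [0,0,0],"translation": [45.3,-19.3,15],"fingers": 85},{"delta_rot": [0,0,0],"translation": [45.3,-19.3,15],"fingers": 85},{"delta_rot": [0,0,0.133],"translation": [0,0,0],"fingers": 85}]}}

```text
t: 0.9
ee_pos: [0.4386, -0.3795, 0.1374]
orientation: [-0.003, 0.997, 0.08, -0.001]
ft_force: [-1.3, 0.4, 0.1]
width: 0.085
gripper_force: 0.0
```

Call:
{"method": "play_rows", "body": {"motion": [{"delta_rot": [0,0,0.133],"translation": [0,0,0],"fingers": 60},{"delta_rot": [0,0,0],"translation": [0,0,0],"fingers": 60},{"delta_rot": [0,0,0],"translation": [0,0,0],"fingers": 60},{"delta_rot": [0,0,0],"translation": [0,0,0],"fingers": 60},{"delta_rot": [0,0,0],"translation": [0,0,0],"fingers": 60},{"delta_rot": [0,0,0],"translation": [0,0,0],"fingers": 60},{"delta_rot": [0,0,0],"translation": [0,0,0],"fingers": 60},{"delta_rot": [0,0,0],"translation": [0,0,0],"fingers": 60}]}}

```text
t: 1.7
ee_pos: [0.4362, -0.3853, 0.1404]
orientation: [0.0, 1.0, 0.012, 0.0]
ft_force: [-0.7, -0.4, 0.3]
width: 0.0601
gripper_force: 0.0
```

```bash
cat > go.py <<'E'
import sys
from h import *
from scipy.spatial.transform import Rotation as R
def go(p,yaw,pitch=0):
    """tool-axis shift (mm) and turn (rad) from the measured pose to p (m), tool-x yaw (deg), pitch about tool y (deg)"""
    s=env.get_state(); q=s['orientation']; A=R.from_quat([q[1],q[2],q[3],q[0]])
    B=R.from_euler('z',yaw,degrees=True)*R.from_euler('x',180,degrees=True)*R.from_euler('y',pitch,degrees=True)
    d=(np.array(p)-s['ee_pos'])*1000
    print('t',round(s['t'],2),'pos',np.round(s['ee_pos'],4),'w',round(s['width'],4),'grip',round(s['gripper_force'],1),'F',np.round(s['ft_force'],1))
    print('shift now-axes',A.inv().apply(d).round(1),'shift goal-axes',B.inv().apply(d).round(1),'turn',(A.inv()*B).as_rotvec().round(3))
if __name__=='__main__':
    v=list(map(float,sys.argv[1:])); go(v[:3],*v[3:])
E
python3 go.py 0.443 -0.378 0.013 1.34
```

```text
t 1.7 pos [ 0.4362 -0.3853  0.1404] w 0.0601 grip 0.0 F [-0.7 -0.4  0.3]
shift now-axes [  7.   -7.2 127.4] shift goal-axes [  7.   -7.1 127.4] turn [ 0. -0.  0.]
```

Call:
{"method": "play_rows", "body": {"newtons": 60, "motion": [{"delta_rot": [0,0,0],"translation": [7,-7,35],"fingers": 60},{"delta_rot": [0,0,0],"translation": [0,0,35],"fingers": 60},{"delta_rot": [0,0,0],"translation": [0,0,30],"fingers": 60},{"delta_rot": [0,0,0],"translation": [0,0,20],"fingers": 60},{"delta_rot": [0,0,0],"translation": [0,0,6],"fingers": 60},{"delta_rot": [0,0,0],"translation": [0,0,0],"fingers": 60},{"delta_rot": [0,0,0],"translation": [0,0,0],"fingers": 20},{"delta_rot": [0,0,0],"translation": [0,0,0],"fingers": 20}]}}

```text
t: 2.5
ee_pos: [0.4442, -0.3791, 0.016]
orientation: [0.001, 1.0, 0.012, 0.001]
ft_force: [0.0, -0.3, 0.4]
width: 0.0319
gripper_force: 0.0
```

Call:
{"method": "play_rows", "body": {"motion": [{"delta_rot": [0,0,0],"translation": [0,0,0],"fingers": 20},{"delta_rot": [0,0,0],"translation": [0,0,0],"fingers": 20},{"delta_rot": [0,0,0],"translation": [0,0,0],"fingers": 20},{"delta_rot": [0,0,0],"translation": [0,0,-20],"fingers": 20},{"delta_rot": [0,0,0],"translation": [0,0,-30],"fingers": 20},{"delta_rot": [0,0,0],"translation": [0,0,-30],"fingers": 20},{"delta_rot": [0,0,0],"translation": [0,0,-30],"fingers": 20},{"delta_rot": [0,0,0],"translation": [0,0,0],"fingers": 20}]}}

```text
t: 3.3
ee_pos: [0.4457, -0.3805, 0.1289]
orientation: [0.003, 1.0, 0.012, 0.003]
ft_force: [1.0, -1.2, -2.5]
width: 0.0279
gripper_force: 60.1
```

```bash
python3 go.py 0.6362 -0.03 0.14 87.75
```

```text
t 3.3 pos [ 0.4457 -0.3805  0.1289] w 0.0279 grip 60.1 F [ 1.  -1.2 -2.5]
shift now-axes [ 198.9 -345.7  -12.1] shift goal-axes [357.7 176.6 -11.1] turn [ 0.011 -0.    -1.508]
```

Call:
{"method": "play_rows", "body": {"motion": [{"delta_rot": [0,0,-0.15],"translation": [0,0,-5],"fingers": 20},{"delta_rot": [0,0,-0.15],"translation": [0,0,-5],"fingers": 20},{"delta_rot": [0,0,-0.15],"translation": [0,0,0],"fingers": 20},{"delta_rot": [0,0,-0.15],"translation": [0,0,0],"fingers": 20},{"delta_rot": [0,0,-0.15],"translation": [0,0,0],"fingers": 20},{"delta_rot": [0,0,-0.15],"translation": [0,0,0],"fingers": 20},{"delta_rot": [0,0,-0.15],"translation": [0,0,0],"fingers": 20},{"delta_rot": [0,0,-0.15],"translation": [0,0,0],"fingers": 20}]}}

```text
t: 4.1
ee_pos: [0.4419, -0.3768, 0.132]
orientation: [-0.002, 0.817, 0.577, -0.0]
ft_force: [-0.1, -1.1, -2.6]
width: 0.0281
gripper_force: 60.1
```

Call:
{"method": "play_rows", "body": {"motion": [{"delta_rot": [0,0,-0.15],"translation": [0,0,0],"fingers": 20},{"delta_rot": [0,0,-0.15],"translation": [0,0,0],"fingers": 20},{"delta_rot": [0,0,0],"translation": [45,22,0],"fingers": 20},{"delta_rot": [0,0,0],"translation": [45,22,0],"fingers": 20},{"delta_rot": [0,0,0],"translation": [45,22,0],"fingers": 20},{"delta_rot": [0,0,0],"translation": [45,22,0],"fingers": 20},{"delta_rot": [0,0,0],"translation": [45,22,0],"fingers": 20},{"delta_rot": [0,0,0],"translation": [45,22,0],"fingers": 20}]}}

```text
t: 4.9
ee_pos: [0.5866, -0.1128, 0.1321]
orientation: [-0.001, 0.724, 0.69, -0.001]
ft_force: [1.3, -0.3, -2.6]
width: 0.0282
gripper_force: 60.1
```

```bash
python3 go.py 0.635 -0.05 0.14 87.75
cat > look.py <<'E'
import sys
from h import *
a,d=grab('top');b,e=grab('scene');np.savez('f.npz',a=a,d=d,b=b,e=e)
x0,y0,x1,y1=map(int,sys.argv[2:6]); im={'t':a,'s':b}[sys.argv[1][0]]
k=min(800/(x1-x0),600/(y1-y0)); save('pics/'+sys.argv[6],cv2.resize(im[y0:y1,x0:x1],None,fx=k,fy=k,interpolation=cv2.INTER_CUBIC)[:600,:800])
E
python3 - <<'E'
from h import *
a,d=grab('top');np.savez('f1.npz',a=a,d=d);P=pts('top',d)
hsv=cv2.cvtColor(a,cv2.COLOR_RGB2HSV)
m=(P[...,2]>.1)&(P[...,2]<.17)&(abs(P[...,0]-.62)<.08)&(P[...,1]>-.35)&(P[...,1]<.16)
# steel toe and red band of the held bar
red=m&((hsv[...,0]<8)|(hsv[...,0]>172))&(hsv[...,1]>150)
for n,q in(('all',m),('red',red),('toe',m&(P[...,1]>.03))):
    p=P[q]; print(n,len(p),np.round(np.median(p,0),4) if len(p) else '', np.round(p.min(0),4),np.round(p.max(0),4))
save('pics/t1.png',cv2.resize(a[90:320,120:400],None,fx=2.6,fy=2.6,interpolation=cv2.INTER_CUBIC))
E
```

```text
t 4.9 pos [ 0.5866 -0.1128  0.1321] w 0.0282 grip 60.1 F [ 1.3 -0.3 -2.6]
shift now-axes [65.  45.4 -7.9] shift goal-axes [64.6 45.9 -7.9] turn [-0.003 -0.001 -0.008]
all 609 [ 0.5854 -0.0451  0.1296] [ 0.5596 -0.2908  0.1146] [0.6102 0.0665 0.1651]
red 127 [ 0.5812 -0.2394  0.1295] [ 0.5646 -0.2625  0.1161] [ 0.5956 -0.2136  0.1357]
toe 97 [0.5936 0.0494 0.1291] [0.5796 0.0325 0.1212] [0.6102 0.0665 0.1349]
```

View pics/t1.png

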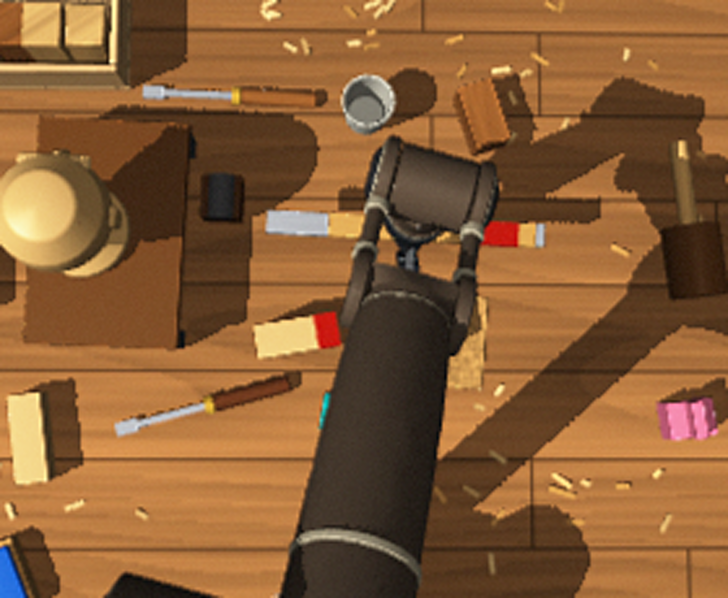

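The top view shows the bar held level: toe at (298,222), red band at (502,234), stand edge at x≈188 and fulcrum at (222,197). Next I line it up in front of the fulcrum.

Call:
{"method": "play_rows", "body": {"motion": [{"delta_rot": [0,0,-0.008],"translation": [20,12,0],"fingers": 20},{"delta_rot": [0,-0.035,0],"translation": [20,11,0],"fingers": 20},{"delta_rot": [0,0,0],"translation": [20,11,0],"fingers": 20},{"delta_rot": [0,0,0],"translation": [10,11,0],"fingers": 20},{"delta_rot": [0,0,0],"translation": [0,0,0],"fingers": 20},{"delta_rot": [0,0,0],"translation": [0,0,0],"fingers": 20},{"delta_rot": [0,0,0],"translation": [0,0,0],"fingers": 20},{"delta_rot": [0,0,0],"translation": [0,0,0],"fingers": 20}]}}

```text
t: 5.75
ee_pos: [0.6345, -0.0481, 0.133]
orientation: [0.012, 0.721, 0.693, -0.013]
ft_force: [-0.7, -0.4, -2.6]
width: 0.028
gripper_force: 60.2
```

```bash
python3 go.py 0.634 -0.028 0.088 87.75 -2
cat > chk.py <<'E'
from h import *
a,d=grab('top');np.savez('f1.npz',a=a,d=d);P=pts('top',d)
hsv=cv2.cvtColor(a,cv2.COLOR_RGB2HSV)
m=(P[...,2]>.1)&(P[...,2]<.17)&(abs(P[...,0]-.62)<.08)&(P[...,1]>-.35)&(P[...,1]<.16)
red=m&((hsv[...,0]<8)|(hsv[...,0]>172))&(hsv[...,1]>150)
toe=m&(P[...,1]>.03)
for n,q in(('red',red),('toe',toe)):
    p=P[q]; print(n,len(p),np.round(np.median(p,0),4),np.round(p.max(0),4))
E
python3 chk.py
```

```text
t 5.75 pos [ 0.6345 -0.0481  0.133 ] w 0.028 grip 60.2 F [-0.7 -0.4 -2.6]
shift now-axes [21.6 -1.3 44.3] shift goal-axes [21.6 -1.3 44.3] turn [-0.001  0.    -0.001]
red 155 [ 0.6282 -0.1696  0.1347] [ 0.6459 -0.1423  0.1426]
toe 254 [0.6389 0.0838 0.1255] [0.6565 0.1311 0.1347]
```

Call:
{"method": "play_rows", "body": {"motion": [{"delta_rot": [0,0,0],"translation": [11,-1,0],"fingers": 20},{"delta_rot": [0,0,0],"translation": [10,0,15],"fingers": 20},{"delta_rot": [0,0,0],"translation": [0,0,17],"fingers": 20},{"delta_rot": [0,0,0],"translation": [0,0,12],"fingers": 20},{"delta_rot": [0,0,0],"translation": [0,0,0],"fingers": 20},{"delta_rot": [0,0,0],"translation": [0,0,0],"fingers": 20},{"delta_rot": [0,0,0],"translation": [0,0,0],"fingers": 20},{"delta_rot": [0,0,0],"translation": [0,0,0],"fingers": 20}]}}

```text
t: 6.6
ee_pos: [0.6357, -0.0277, 0.0893]
orientation: [0.013, 0.721, 0.693, -0.012]
ft_force: [0.6, 1.1, -3.6]
width: 0.0278
gripper_force: 60.2
```

```bash
python3 go.py 0.637 0.031 0.088 87.75 -2
```

```text
t 6.6 pos [ 0.6357 -0.0277  0.0893] w 0.0278 grip 60.2 F [ 0.6  1.1 -3.6]
shift now-axes [58.8 -1.  -0.8] shift goal-axes [58.8 -1.  -0.8] turn [0.001 0.    0.   ]
```

Call:
{"method": "play_rows", "body": {"motion": [{"delta_rot": [0,0,0],"translation": [12,0,-0.2],"fingers": 20},{"delta_rot": [0,0,0],"translation": [12,0,-0.2],"fingers": 20},{"delta_rot": [0,0,0],"translation": [12,0,-0.2],"fingers": 20},{"delta_rot": [0,0,0],"translation": [12,0,-0.2],"fingers": 20},{"delta_rot": [0,0,0],"translation": [11,0,0],"fingers": 20},{"delta_rot": [0,0,0],"translation": [0,0,0],"fingers": 20},{"delta_rot": [0,0,0],"translation": [0,0,2],"fingers": 20},{"delta_rot": [0,0,0],"translation": [0,0,0],"fingers": 20}]}}

```text
t: 7.4
ee_pos: [0.637, 0.0311, 0.0849]
orientation: [0.012, 0.721, 0.693, -0.013]
ft_force: [-0.7, 0.1, -3.1]
width: 0.0282
gripper_force: 60.2
```

```bash
python3 go.py 0.637 0.031 0.083 87.75 -2
```

```text
t 7.4 pos [0.637  0.0311 0.0849] w 0.0282 grip 60.2 F [-0.7  0.1 -3.1]
shift now-axes [-0.1  0.1  1.9] shift goal-axes [-0.1  0.   1.9] turn [-0.001  0.     0.   ]
```

Call:
{"method": "play_rows", "body": {"motion": [{"delta_rot": [0,0.03,0],"translation": [0,0,3],"fingers": 20},{"delta_rot": [0,0.03,0],"translation": [0,0,3],"fingers": 20},{"delta_rot": [0,0.03,0],"translation": [0,0,3],"fingers": 20},{"delta_rot": [0,0,0],"translation": [0,0,0.5],"fingers": 20},{"delta_rot": [0,0,0],"translation": [0,0,0],"fingers": 20},{"delta_rot": [0,0,0],"translation": [0,0,0],"fingers": 60},{"delta_rot": [0,0,0],"translation": [0,0,0],"fingers": 60},{"delta_rot": [0,0,0],"translation": [0,0,0],"fingers": 60}]}}

```text
t: 8.2
ee_pos: [0.6381, 0.0317, 0.0767]
orientation: [-0.018, 0.72, 0.693, 0.02]
ft_force: [-0.7, 0.6, -0.2]
width: 0.0599
gripper_force: 0.0
```

Call:
{"method": "play_rows", "body": {"motion": [{"delta_rot": [0,0,0],"translation": [0,0,0],"fingers": 60},{"delta_rot": [0,0,0],"translation": [0,0,-20],"fingers": 60},{"delta_rot": [0,0,0],"translation": [0,0,-40],"fingers": 60},{"delta_rot": [0,-0.055,0],"translation": [0,0,-40],"fingers": 60},{"delta_rot": [0,0,0],"translation": [-45,15,0],"fingers": 60},{"delta_rot": [0,0,0],"translation": [-45,15,0],"fingers": 60},{"delta_rot": [0,0,0],"translation": [-45,15,0],"fingers": 60},{"delta_rot": [0,0,0],"translation": [-45,15,0],"fingers": 60}]}}

```text
t: 9.0
ee_pos: [0.6906, -0.1575, 0.1763]
orientation: [0.0, 0.72, 0.694, 0.0]
ft_force: [0.2, 0.8, -0.1]
width: 0.0598
gripper_force: 0.0
```

```bash
cat > barchk.py <<'E'
from h import *
a,d=grab('top');np.savez('f1.npz',a=a,d=d);P=pts('top',d)
hsv=cv2.cvtColor(a,cv2.COLOR_RGB2HSV);X,Y,Z=P[...,0],P[...,1],P[...,2]
m=(Z>.012)&(Z<.1)&(abs(X-.635)<.03)&(Y>-.2)&(Y<.175)
red=m&((hsv[...,0]<8)|(hsv[...,0]>172))&(hsv[...,1]>150)&(Y<0)
for n,q in(('red',red),('toe',m&(Y>.14)),('handle',m&(Y<-.13)),('mid',m&(abs(Y-.03)<.02)),('board',(Z>.09)&(Z<.125)&(X>.43)&(X<.73)&(Y>.17)&(Y<.2))):
    p=P[q]; print(n,len(p),np.round(np.median(p,0),4) if len(p) else '',np.round(p.min(0),4) if len(p) else '')
p=P[m].astype(np.float32);l=cv2.fitLine(p[:,:2],cv2.DIST_HUBER,0,.01,.01).ravel();print('bar dir',np.degrees(np.arctan2(l[1],l[0]))%180,l[2:])
E
python3 barchk.py; python3 go.py 0.457 -0.160 0.15 11.7
```

```text
red 72 [ 0.6328 -0.0776  0.0607] [ 0.6175 -0.0938  0.0528]
toe 137 [0.635  0.1557 0.0767] [0.6104 0.1401 0.0159]
handle 0  
mid 99 [0.6371 0.0307 0.0692] [0.6226 0.013  0.0603]
board 621 [0.5961 0.1877 0.1038] [0.4321 0.1717 0.0901]
bar dir 89.59061 [0.63544846 0.05702573]
t 9.05 pos [ 0.6924 -0.1665  0.1765] w 0.0601 grip 0.0 F [ 1.9 -4.8  0.1]
shift now-axes [  -3.3 -235.6   25.3] shift goal-axes [-229.2  -54.1   26.5] turn [0.01  0.003 1.324]
```

Call:
{"method": "play_rows", "body": {"motion": [{"delta_rot": [0,0,0],"translation": [-1,-47,5],"fingers": 60},{"delta_rot": [0,0,0],"translation": [-1,-47,5],"fingers": 60},{"delta_rot": [0,0,0],"translation": [-1,-47,5],"fingers": 60},{"delta_rot": [0,0,0],"translation": [0,-47,5],"fingers": 60},{"delta_rot": [0,0,0],"translation": [0,-47,5],"fingers": 60},{"delta_rot": [0,0,0.148],"translation": [0,0,0],"fingers": 60},{"delta_rot": [0,0,0.147],"translation": [0,0,0],"fingers": 60},{"delta_rot": [0,0,0.147],"translation": [0,0,0],"fingers": 50}]}}

```text
t: 9.85
ee_pos: [0.4546, -0.1499, 0.151]
orientation: [0.0, 0.857, 0.516, 0.0]
ft_force: [0.7, -0.1, 0.8]
width: 0.0502
gripper_force: 0.0
```

Call:
{"method": "play_rows", "body": {"motion": [{"delta_rot": [0,0,0.147],"translation": [0,0,0],"fingers": 50},{"delta_rot": [0,0,0.147],"translation": [0,0,0],"fingers": 50},{"delta_rot": [0,0,0.147],"translation": [0,0,0],"fingers": 50},{"delta_rot": [0,0,0.147],"translation": [0,0,0],"fingers": 50},{"delta_rot": [0,0,0.147],"translation": [0,0,0],"fingers": 50},{"delta_rot": [0,0,0.147],"translation": [0,0,0],"fingers": 50},{"delta_rot": [0,0,0],"translation": [0,0,0],"fingers": 50},{"delta_rot": [0,0,0],"translation": [0,0,0],"fingers": 50}]}}

```text
t: 10.65
ee_pos: [0.4551, -0.15, 0.1508]
orientation: [0.0, 0.994, 0.105, 0.0]
ft_force: [-0.3, 0.5, 0.2]
width: 0.0501
gripper_force: 0.0
```

```bash
python3 go.py 0.457 -0.160 0.065 11.7
```

```text
t 10.65 pos [ 0.4551 -0.15    0.1508] w 0.0501 grip 0.0 F [-0.3  0.5  0.2]
shift now-axes [-0.3 10.2 85.8] shift goal-axes [-0.2 10.2 85.8] turn [ 0.    -0.     0.007]
```

Call:
{"method": "play_rows", "body": {"newtons": 100, "motion": [{"delta_rot": [0,0,0.007],"translation": [0,10,0],"fingers": 50},{"delta_rot": [0,0,0],"translation": [0,0,35],"fingers": 50},{"delta_rot": [0,0,0],"translation": [0,0,35],"fingers": 50},{"delta_rot": [0,0,0],"translation": [0,0,16],"fingers": 50},{"delta_rot": [0,0,0],"translation": [0,0,0],"fingers": 50},{"delta_rot": [0,0,0],"translation": [0,0,0],"fingers": 5},{"delta_rot": [0,0,0],"translation": [0,0,0],"fingers": 5},{"delta_rot": [0,0,0],"translation": [0,0,0],"fingers": 5}]}}

```text
t: 11.45
ee_pos: [0.4585, -0.1604, 0.0663]
orientation: [0.001, 0.995, 0.1, 0.001]
ft_force: [0.3, 2.8, 3.0]
width: 0.0142
gripper_force: 98.6
```

Call:
{"method": "play_rows", "body": {"motion": [{"delta_rot": [0,0,0],"translation": [0,0,0],"fingers": 5},{"delta_rot": [0,0,0],"translation": [0,0,0],"fingers": 5},{"delta_rot": [0,0,0],"translation": [0,0,-15],"fingers": 5},{"delta_rot": [0,0,0],"translation": [0,0,-30],"fingers": 5},{"delta_rot": [0,0,0],"translation": [0,0,-35],"fingers": 5},{"delta_rot": [0,0,0],"translation": [0,0,-30],"fingers": 5},{"delta_rot": [0,0,0],"translation": [0,0,0],"fingers": 5},{"delta_rot": [0,0,0],"translation": [0,0,0],"fingers": 5}]}}

```text
t: 12.25
ee_pos: [0.4559, -0.1594, 0.1732]
orientation: [-0.0, 0.995, 0.1, -0.001]
ft_force: [-0.1, 0.4, -9.0]
width: 0.0137
gripper_force: 99.1
```

```bash
python3 go.py 0.6316 -0.0902 0.17 87.75; python3 barchk.py
```

```text
t 12.25 pos [ 0.4559 -0.1594  0.1732] w 0.0137 grip 99.1 F [-0.1  0.4 -9. ]
shift now-axes [185.9 -32.7   3. ] shift goal-axes [ 76.1 172.8   3.2] turn [-2.00e-03  1.00e-03 -1.33e+00]
red 135 [ 0.6322 -0.0901  0.0598] [ 0.6173 -0.1159  0.0498]
toe 138 [0.6351 0.1556 0.0776] [0.6104 0.1401 0.0124]
handle 46 [ 0.6288 -0.1397  0.0617] [ 0.6159 -0.1892  0.0124]
mid 99 [0.6372 0.0307 0.0689] [0.6224 0.013  0.0618]
board 633 [0.5964 0.188  0.1038] [0.4321 0.1717 0.0901]
bar dir 89.15332 [0.63468826 0.03034814]
```

Call:
{"method": "play_rows", "body": {"motion": [{"delta_rot": [0,0,0],"translation": [37,-6.5,0],"fingers": 5},{"delta_rot": [0,0,0],"translation": [37,-6.5,0],"fingers": 5},{"delta_rot": [0,0,0],"translation": [37,-6.5,0],"fingers": 5},{"delta_rot": [0,0,0],"translation": [37,-6.5,0],"fingers": 5},{"delta_rot": [0,0,0],"translation": [38,-6.5,0],"fingers": 5},{"delta_rot": [0,0,-0.148],"translation": [0,0,0],"fingers": 5},{"delta_rot": [0,0,-0.148],"translation": [0,0,0],"fingers": 5},{"delta_rot": [0,0,-0.148],"translation": [0,0,0],"fingers": 5}]}}

```text
t: 13.1
ee_pos: [0.6299, -0.0899, 0.1689]
orientation: [-0.002, 0.947, 0.32, -0.004]
ft_force: [-0.3, -1.0, -9.6]
width: 0.014
gripper_force: 98.6
```

Call:
{"method": "play_rows", "body": {"motion": [{"delta_rot": [0,0,-0.148],"translation": [0,0,0],"fingers": 5},{"delta_rot": [0,0,-0.148],"translation": [0,0,0],"fingers": 5},{"delta_rot": [0,0,-0.148],"translation": [0,0,0],"fingers": 5},{"delta_rot": [0,0,-0.148],"translation": [0,0,0],"fingers": 5},{"delta_rot": [0,0,-0.148],"translation": [0,0,0],"fingers": 5},{"delta_rot": [0,0,-0.148],"translation": [0,0,0],"fingers": 5},{"delta_rot": [0,0,0],"translation": [0,0,0],"fingers": 5},{"delta_rot": [0,0,0],"translation": [0,0,0],"fingers": 5}]}}

```text
t: 13.9
ee_pos: [0.6308, -0.0905, 0.1711]
orientation: [-0.002, 0.721, 0.692, -0.002]
ft_force: [-0.7, -0.1, -8.6]
width: 0.0143
gripper_force: 98.6
```

```bash
python3 go.py 0.632 -0.0901 0.135 87.63 4.5
python3 - <<'E'
from h import *
im,d=grab('wrist'); save('pics/w1.png',im)
E
```

```text
t 13.9 pos [ 0.6308 -0.0905  0.1711] w 0.0143 grip 98.6 F [-0.7 -0.1 -8.6]
shift now-axes [ 0.5  1.4 36.1] shift goal-axes [-2.3  1.2 36. ] turn [-0.006  0.078  0.   ]
```

View pics/w1.png

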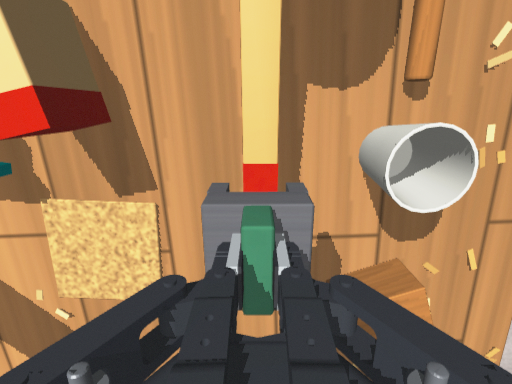

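The wrist view shows the slot centred over the bar: weight at x≈258, bar at x≈260, red band at (260,178). I lower it, turning it with the slope of the bar.

Call:
{"method": "play_rows", "body": {"motion": [{"delta_rot": [0,0.078,0],"translation": [-2,1,0],"fingers": 5},{"delta_rot": [0,0,0],"translation": [0,0,20],"fingers": 5},{"delta_rot": [0,0,0],"translation": [0,0,20],"fingers": 5},{"delta_rot": [0,0,0],"translation": [-1,0,15],"fingers": 5},{"delta_rot": [0,0,0],"translation": [-1,0,8],"fingers": 5},{"delta_rot": [0,0,0],"translation": [0,0,0],"fingers": 5},{"delta_rot": [0,0,0],"translation": [0,0,0],"fingers": 5},{"delta_rot": [0,0,0],"translation": [0,0,0],"fingers": 5}]}}

```text
t: 14.75
ee_pos: [0.6352, -0.0903, 0.1131]
orientation: [-0.026, 0.72, 0.693, 0.029]
ft_force: [0.1, -0.7, -8.3]
width: 0.0137
gripper_force: 98.4
```

```bash
python3 go.py 0.632 -0.087 0.069 87.63 12.5
```

```text
t 14.75 pos [ 0.6352 -0.0903  0.1131] w 0.0137 grip 98.4 F [ 0.1 -0.7 -8.3]
shift now-axes [-0.2 -3.5 44.2] shift goal-axes [-6.4 -3.4 43.7] turn [0.002 0.141 0.004]
```

Call:
{"method": "play_rows", "body": {"motion": [{"delta_rot": [0,0,0],"translation": [0,-2.5,5],"fingers": 5},{"delta_rot": [0,0,0],"translation": [0,0,6],"fingers": 5},{"delta_rot": [0,0.023,0],"translation": [-0.8,0,5.5],"fingers": 5},{"delta_rot": [0,0.023,0],"translation": [-0.8,0,5.5],"fingers": 5},{"delta_rot": [0,0.023,0],"translation": [-0.8,0,5.5],"fingers": 5},{"delta_rot": [0,0,0],"translation": [0,0,0],"fingers": 5},{"delta_rot": [0,0,0],"translation": [0,0,0],"fingers": 5},{"delta_rot": [0,0,0],"translation": [0,0,0],"fingers": 5}]}}

```text
t: 15.55
ee_pos: [0.632, -0.0905, 0.0843]
orientation: [-0.05, 0.719, 0.692, 0.053]
ft_force: [1.7, -2.1, -4.0]
width: 0.0145
gripper_force: 99.6
```

```bash
python3 go.py 0.632 -0.087 0.069 87.63 12.5; python3 barchk.py
```

```text
t 15.55 pos [ 0.632  -0.0905  0.0843] w 0.0145 grip 99.6 F [ 1.7 -2.1 -4. ]
shift now-axes [ 1.3 -0.2 15.6] shift goal-axes [ 0.1 -0.1 15.7] turn [0.001 0.072 0.003]
red 0  
toe 141 [0.6349 0.1557 0.0801] [0.6073 0.1401 0.0184]
handle 6 [ 0.6177 -0.1418  0.0421] [ 0.6164 -0.1449  0.0378]
mid 96 [0.638  0.0308 0.0607] [0.6223 0.013  0.0436]
board 656 [0.597  0.1869 0.1108] [0.4321 0.1704 0.0912]
bar dir 89.69533 [0.6354707  0.05452698]
```

Call:
{"method": "play_rows", "body": {"motion": [{"delta_rot": [0,0.024,0],"translation": [0,0,5.5],"fingers": 5},{"delta_rot": [0,0.024,0],"translation": [0,0,5.5],"fingers": 5},{"delta_rot": [0,0.024,0],"translation": [0,0,5.5],"fingers": 5},{"delta_rot": [0,0,0],"translation": [0,0,0],"fingers": 5},{"delta_rot": [0,0,0],"translation": [0,0,0],"fingers": 5},{"delta_rot": [0,0,0],"translation": [0,0,0],"fingers": 5},{"delta_rot": [0,0,0],"translation": [0,0,0],"fingers": 5},{"delta_rot": [0,0,0],"translation": [0,0,0],"fingers": 5}]}}

```text
t: 16.4
ee_pos: [0.6323, -0.0889, 0.07]
orientation: [-0.075, 0.716, 0.69, 0.079]
ft_force: [-3.5, -7.3, 5.5]
width: 0.0142
gripper_force: 101.2
```

```bash
python3 go.py 0.632 -0.087 0.069 87.63 12.5; python3 barchk.py
```

```text
t 16.4 pos [ 0.6323 -0.0889  0.07  ] w 0.0142 grip 101.2 F [-3.5 -7.3  5.5]
shift now-axes [ 1.6 -0.4  1.4] shift goal-axes [ 1.6 -0.4  1.4] turn [0.001 0.001 0.005]
red 0  
toe 133 [0.6341 0.1528 0.0809] [0.6104 0.1402 0.0163]
handle 0  
mid 96 [0.6365 0.031  0.0542] [0.6224 0.0131 0.0414]
board 674 [0.5982 0.1869 0.1163] [0.4319 0.1701 0.0984]
bar dir 89.6417 [0.63533705 0.04790039]
```

Board edge is up about 12.5 mm and the handle is down on the bench. Releasing the weight.

Call:
{"method": "play_rows", "body": {"motion": [{"delta_rot": [0,0,0],"translation": [0,0,0],"fingers": 40},{"delta_rot": [0,0,0],"translation": [0,0,0],"fingers": 40},{"delta_rot": [0,0,0],"translation": [0,0,0],"fingers": 40},{"delta_rot": [0,0,0],"translation": [0,0,0],"fingers": 40},{"delta_rot": [0,0,0],"translation": [0,0,-30],"fingers": 40},{"delta_rot": [0,0,0],"translation": [0,0,-45],"fingers": 40},{"delta_rot": [0,-0.11,0],"translation": [0,0,-45],"fingers": 70},{"delta_rot": [0,-0.109,0],"translation": [0,0,-20],"fingers": 70}]}}

```text
t: 17.25
ee_pos: [0.6332, -0.1177, 0.2102]
orientation: [0.005, 0.721, 0.692, 0.001]
ft_force: [0.8, 1.1, 0.3]
width: 0.0679
gripper_force: 0.0
```

```bash
python3 - <<'E'
from h import *
exec(open('barchk.py').read())
g=(hsv[...,0]>50)&(hsv[...,0]<90)&(hsv[...,1]>80)&(abs(X-.632)<.06)&(abs(Y+.09)<.08)
print('green',g.sum(),np.median(P[g],0).round(4) if g.any() else '')
b=(Z>.105)&(Z<.13)&(X>.44)&(X<.72)&(Y>.165)&(Y<.36)
p=P[b]; C=np.c_[p,np.ones(len(p))]; A=np.c_[p[:,:2],np.ones(len(p))]; k=np.linalg.lstsq(A,p[:,2],rcond=None)[0];print('plane',k.round(4),len(p),'edge minY by x',[round(float(np.percentile(p[abs(p[:,0]-x)<.02][:,1],1)),4) for x in(.47,.52,.57,.7)])
E
python3 go.py 0.454 0.0 0.19 100
```

```text
red 0  
toe 133 [0.6342 0.1529 0.0814] [0.6104 0.1401 0.0137]
handle 0  
mid 96 [0.6366 0.031  0.0544] [0.6223 0.0131 0.0365]
board 668 [0.5983 0.1867 0.1161] [0.432  0.17   0.0909]
bar dir 89.6856 [0.63551474 0.04774041]
green 41 [ 0.6298 -0.1004  0.0788]
plane [-0.0035 -0.054   0.1282] 3072 edge minY by x [0.1832, 0.1803, 0.1758, 0.168]
t 17.3 pos [ 0.6348 -0.1144  0.2131] w 0.07 grip 0.0 F [-0.1  2.3  3. ]
shift now-axes [ 107.7 -185.2   20.1] shift goal-axes [ 144.  -158.2   23.1] turn [ 0.012  0.008 -0.212]
```

Call:
{"method": "play_rows", "body": {"motion": [{"delta_rot": [0,0,0],"translation": [21.5,-37,0],"fingers": 66},{"delta_rot": [0,0,0],"translation": [21.5,-37,0],"fingers": 66},{"delta_rot": [0,0,0],"translation": [21.5,-37,5],"fingers": 66},{"delta_rot": [0,0,0],"translation": [21.5,-37,5],"fingers": 66},{"delta_rot": [0,0,0],"translation": [21.5,-37,5],"fingers": 66},{"delta_rot": [0.006,0.004,-0.106],"translation": [0,0,0],"fingers": 66},{"delta_rot": [0.006,0.004,-0.106],"translation": [0,0,0],"fingers": 66},{"delta_rot": [0,0,0],"translation": [0,0,0],"fingers": 66}]}}

```text
t: 18.1
ee_pos: [0.4491, -0.0001, 0.1894]
orientation: [-0.008, 0.643, 0.766, -0.001]
ft_force: [-0.0, -0.5, -0.3]
width: 0.0662
gripper_force: 0.0
```

```bash
python3 go.py 0.4541 -0.0006 0.063 100
python3 - <<'E'
from h import *
im,d=grab('wrist'); save('pics/w2.png',im)
E
```

```text
t 18.1 pos [ 4.491e-01 -1.000e-04  1.894e-01] w 0.0662 grip 0.0 F [-0.  -0.5 -0.3]
shift now-axes [ -2.8   6.4 126.3] shift goal-axes [ -1.4   4.9 126.4] turn [-0.012 -0.011  0.   ]
```

View pics/w2.png

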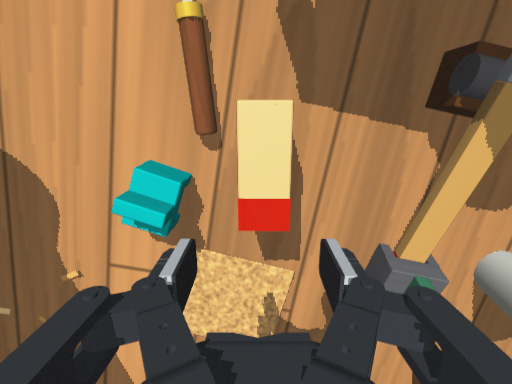

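The wrist view shows the packer square to the fingers at (265,165) with its red end towards me. I tilt upright and descend.

Call:
{"method": "play_rows", "body": {"newtons": 60, "motion": [{"delta_rot": [-0.012,-0.011,0],"translation": [0,0,0],"fingers": 66},{"delta_rot": [0,0,0],"translation": [-1.5,5,35],"fingers": 66},{"delta_rot": [0,0,0],"translation": [0,0,45],"fingers": 66},{"delta_rot": [0,0,0],"translation": [0,0,32],"fingers": 66},{"delta_rot": [0,0,0],"translation": [0,0,14],"fingers": 66},{"delta_rot": [0,0,0],"translation": [0,0,0],"fingers": 66},{"delta_rot": [0,0,0],"translation": [0,0,0],"fingers": 35},{"delta_rot": [0,0,0],"translation": [0,0,0],"fingers": 35}]}}

```text
t: 18.95
ee_pos: [0.4562, -0.0018, 0.065]
orientation: [0.002, 0.643, 0.766, 0.0]
ft_force: [-0.4, -0.3, -2.9]
width: 0.0444
gripper_force: 61.2
```

Call:
{"method": "play_rows", "body": {"motion": [{"delta_rot": [0,0,0],"translation": [0,0,0],"fingers": 35},{"delta_rot": [0,0,0],"translation": [0,0,0],"fingers": 35},{"delta_rot": [0,0,0],"translation": [0,0,0],"fingers": 35},{"delta_rot": [0,0,0],"translation": [0,0,-6],"fingers": 35},{"delta_rot": [0,0,0],"translation": [0,0,0],"fingers": 35},{"delta_rot": [0,0,0],"translation": [0,0,0],"fingers": 35},{"delta_rot": [0,0,0],"translation": [0,0,0],"fingers": 35},{"delta_rot": [0,0,0],"translation": [0,0,0],"fingers": 35}]}}

```text
t: 19.75
ee_pos: [0.4546, -0.0016, 0.0695]
orientation: [0.001, 0.643, 0.766, -0.0]
ft_force: [-0.5, 0.3, -2.7]
width: 0.0445
gripper_force: 61.6
```

```bash
python3 go.py 0.4541 -0.0006 0.063 100
cat > pk.py <<'E'
from h import *
a,d=grab('top');P=pts('top',d);np.savez('f1.npz',a=a,d=d)
hsv=cv2.cvtColor(a,cv2.COLOR_RGB2HSV);X,Y,Z=P[...,0],P[...,1],P[...,2]
m=(Z>.08)&(Z<.104)&(X>.38)&(X<.57)&(Y>-.05)&(Y<.168)&(hsv[...,2]>60)&(hsv[...,1]>60)
n,l,st,_=cv2.connectedComponentsWithStats(m.astype(np.uint8));m=l==1+np.argmax(st[1:,4])
r=cv2.minAreaRect(P[m][:,:2].astype(np.float32)*1000);print('packer',m.sum(),np.round(r[0],1),np.round(r[1],1),round(r[2],1),'z',np.percentile(Z[m],[10,50,90]).round(4));print(cv2.boxPoints(r).round(0).tolist())
E
python3 pk.py
```

```text
t 19.75 pos [ 0.4546 -0.0016  0.0695] w 0.0445 grip 61.6 F [-0.5  0.3 -2.7]
shift now-axes [ 1.1 -0.4  6.5] shift goal-axes [ 1.  -0.4  6.5] turn [ 0.     0.002 -0.   ]
packer 4 [437.7  80.1] [10.3  0.3] 1.4 z [0.0926 0.0942 0.0974]
[[433.0, 80.0], [433.0, 80.0], [443.0, 80.0], [443.0, 80.0]]
```

Call:
{"method": "play_rows", "body": {"motion": [{"delta_rot": [0,0,0.107],"translation": [0,0,0],"fingers": 35},{"delta_rot": [0,0,0.107],"translation": [0,0,0],"fingers": 35},{"delta_rot": [0,0,0],"translation": [26,18,0],"fingers": 35},{"delta_rot": [0,0,0],"translation": [26,18,0],"fingers": 35},{"delta_rot": [0,0,0],"translation": [26,18,0],"fingers": 35},{"delta_rot": [0,0,0],"translation": [0,0,2],"fingers": 35},{"delta_rot": [0,0,0],"translation": [0,0,0],"fingers": 35},{"delta_rot": [0,0,0],"translation": [0,0,0],"fingers": 35}]}}

```text
t: 20.6
ee_pos: [0.5105, 0.0737, 0.067]
orientation: [0.0, 0.721, 0.693, -0.001]
ft_force: [-0.2, 0.7, -2.7]
width: 0.0446
gripper_force: 62.1
```

```bash
python3 go.py 0.5133 0.131 0.0665 87.75; python3 barchk.py;python3 look.py scene 200 60 400 260 s2.png
```

```text
t 20.6 pos [0.5105 0.0737 0.067 ] w 0.0446 grip 62.1 F [-0.2  0.7 -2.7]
shift now-axes [57.4  0.5  0.3] shift goal-axes [57.4  0.5  0.5] turn [-0.002  0.002 -0.001]
red 0  
toe 130 [0.6339 0.1527 0.0806] [0.6103 0.1401 0.0137]
handle 34 [ 0.6317 -0.1382  0.0213] [ 0.6172 -0.1444  0.0145]
mid 95 [0.6365 0.0309 0.0546] [0.6229 0.0132 0.0426]
board 671 [0.5974 0.1868 0.1163] [0.432  0.17   0.0904]
bar dir 88.81483 [ 0.63311046 -0.02235642]
```

View pics/s2.png

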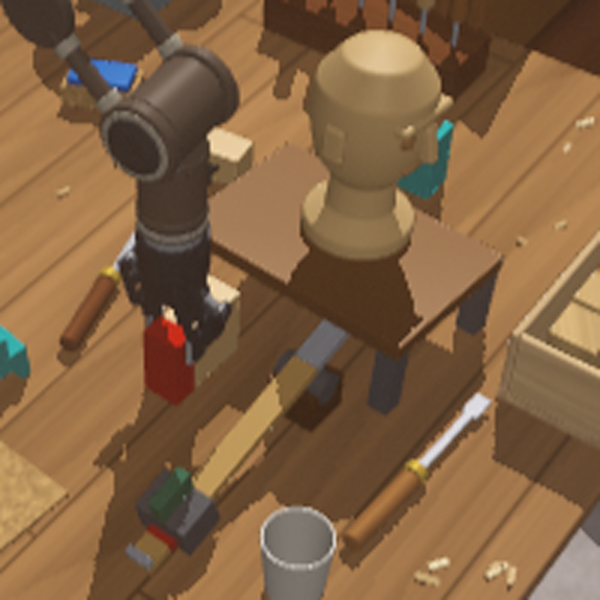

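The scene view shows the board tipped up on the bar with the weight riding at (175,510), and the packer at (190,345) upright in front of the edge. I slide it in.

Call:
{"method": "play_rows", "body": {"motion": [{"delta_rot": [0,0,0],"translation": [8,0,1],"fingers": 35},{"delta_rot": [0,0,0],"translation": [10,0,0],"fingers": 35},{"delta_rot": [0,0,0],"translation": [10,0,0],"fingers": 35},{"delta_rot": [0,0,0],"translation": [10,0,0],"fingers": 35},{"delta_rot": [0,0,0],"translation": [10,0,0],"fingers": 35},{"delta_rot": [0,0,0],"translation": [9,0,0],"fingers": 35},{"delta_rot": [0,0,0],"translation": [0,0,0],"fingers": 35},{"delta_rot": [0,0,0],"translation": [0,0,0],"fingers": 35}]}}

```text
t: 21.55
ee_pos: [0.5143, 0.1314, 0.0666]
orientation: [0.001, 0.721, 0.693, -0.0]
ft_force: [-0.6, 0.1, -3.8]
width: 0.044
gripper_force: 62.1
```

```bash
python3 go.py 0.5133 0.131 0.065 87.75; python3 barchk.py
```

```text
t 21.55 pos [0.5143 0.1314 0.0666] w 0.044 grip 62.1 F [-0.6  0.1 -3.8]
shift now-axes [-0.5 -1.   1.6] shift goal-axes [-0.5 -1.   1.6] turn [0.001 0.002 0.   ]
red 0  
toe 135 [0.6345 0.1552 0.0813] [0.6073 0.1401 0.0178]
handle 33 [ 0.6318 -0.1394  0.0222] [ 0.617  -0.1444  0.0131]
mid 94 [0.6368 0.031  0.0546] [0.6224 0.0132 0.0412]
board 445 [0.6419 0.1863 0.1161] [0.4453 0.17   0.0908]
bar dir 89.42561 [0.6350838  0.02076038]
```

Call:
{"method": "play_rows", "body": {"motion": [{"delta_rot": [0,0,0],"translation": [0,0,1.5],"fingers": 35},{"delta_rot": [0,0,0],"translation": [0,0,0.5],"fingers": 35},{"delta_rot": [0,0,0],"translation": [0,0,0],"fingers": 62},{"delta_rot": [0,0,0],"translation": [0,0,0],"fingers": 62},{"delta_rot": [0,0,0],"translation": [0,0,0],"fingers": 62},{"delta_rot": [0,0,0],"translation": [0,0,0],"fingers": 62},{"delta_rot": [0,0,0],"translation": [-5,0,-30],"fingers": 62},{"delta_rot": [0,0,0],"translation": [-10,0,-40],"fingers": 62}]}}

```text
t: 22.4
ee_pos: [0.5113, 0.1161, 0.1331]
orientation: [-0.001, 0.721, 0.693, -0.003]
ft_force: [1.3, 0.5, 0.4]
width: 0.0619
gripper_force: 0.0
```

Call:
{"method": "play_rows", "body": {"motion": [{"delta_rot": [0,0,0],"translation": [-20,5,-40],"fingers": 62},{"delta_rot": [0,0,0],"translation": [-50,10,0],"fingers": 50},{"delta_rot": [0,0,0],"translation": [-50,15,0],"fingers": 50},{"delta_rot": [0,0,0],"translation": [-50,15,0],"fingers": 50},{"delta_rot": [0,0,0],"translation": [-40,15,0],"fingers": 50},{"delta_rot": [0,0,0],"translation": [-40,15,0],"fingers": 50},{"delta_rot": [0,0,0],"translation": [0,0,0],"fingers": 50},{"delta_rot": [0,0,0],"translation": [0,0,0],"fingers": 50}]}}

```text
t: 23.2
ee_pos: [0.5772, -0.1321, 0.175]
orientation: [0.001, 0.722, 0.692, -0.0]
ft_force: [-0.4, 0.0, 0.5]
width: 0.0499
gripper_force: 0.0
```

```bash
python3 barchk.py; python3 pk.py
cat > wt.py <<'E'
from h import *
z=np.load('f1.npz');P=pts('top',z['d']);hsv=cv2.cvtColor(z['a'],cv2.COLOR_RGB2HSV)
X,Y,Z=P[...,0],P[...,1],P[...,2]
g=(hsv[...,0]>50)&(hsv[...,0]<90)&(hsv[...,1]>80)&(abs(X-.632)<.06)&(abs(Y+.09)<.08)&(Z<.095)
p=P[g];print('fin',len(p),np.median(p,0).round(4),p.min(0).round(4),p.max(0).round(4))
r=cv2.minAreaRect(p[:,:2].astype(np.float32)*1000);print(np.round(r[0],1),np.round(r[1],1),r[2]); i=np.argsort(p[:,1]);print('z lo/hi y',np.median(p[i[:15],2]),np.median(p[i[-15:],2]))
E
python3 wt.py; python3 look.py scene 200 60 400 260 s3.png
```

```text
red 0  
toe 136 [0.6345 0.1541 0.0804] [0.6105 0.1403 0.0166]
handle 0  
mid 96 [0.6367 0.031  0.0542] [0.622  0.0131 0.0382]
board 700 [0.5944 0.1866 0.1157] [0.432  0.17   0.0901]
bar dir 89.816216 [0.63561136 0.04383596]
packer 252 [513.6 136.4] [63.1 45. ] 89.6 z [0.0857 0.0897 0.0935]
[[491.0, 105.0], [536.0, 105.0], [536.0, 168.0], [491.0, 168.0]]
fin 44 [ 0.6317 -0.0783  0.0823] [ 0.6249 -0.092   0.0567] [ 0.6399 -0.0646  0.0884]
[632.2 -78.3] [15.  27.1] 0.7671585083007812
z lo/hi y 0.08181663933875764 0.08163661910236093
```

View pics/s3.png

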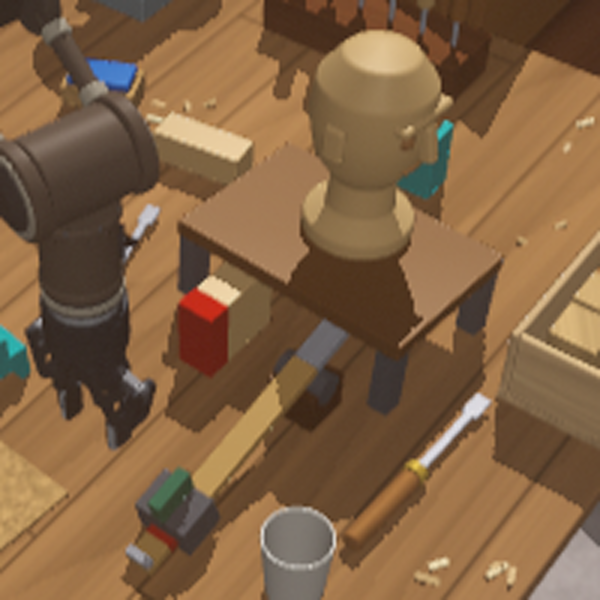

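The scene view shows the packer standing upright under the raised edge with its red end outside at (205,330). The weight is on the bar at (175,510) with the handle on the bench. Now I fetch the weight.

```bash
python3 go.py 0.632 -0.110 0.168 87.63 12.5
```

```text
t 23.4 pos [ 0.5768 -0.1298  0.1749] w 0.0498 grip 0.0 F [0.1 0.  0.8]
shift now-axes [21.9 54.4  6.9] shift goal-axes [20.1 54.4 11.5] turn [0.    0.219 0.003]
```

Call:
{"method": "play_rows", "body": {"motion": [{"delta_rot": [0,0,0],"translation": [11,27,3],"fingers": 46},{"delta_rot": [0,0,0],"translation": [11,27,4],"fingers": 46},{"delta_rot": [0,0.11,0],"translation": [0,0,0],"fingers": 46},{"delta_rot": [0,0.109,0],"translation": [0,0,0],"fingers": 46},{"delta_rot": [0,0,0],"translation": [0,0,0],"fingers": 46},{"delta_rot": [0,0,0],"translation": [0,0,0],"fingers": 46},{"delta_rot": [0,0,0],"translation": [0,0,0],"fingers": 46},{"delta_rot": [0,0,0],"translation": [0,0,0],"fingers": 46}]}}

```text
t: 24.2
ee_pos: [0.6321, -0.1103, 0.1685]
orientation: [-0.074, 0.716, 0.689, 0.078]
ft_force: [-0.1, -1.1, 0.2]
width: 0.046
gripper_force: 0.0
```

```bash
python3 go.py 0.632 -0.0885 0.071 87.63 12.5
python3 - <<'E'
from h import *
im,d=grab('wrist'); save('pics/w3.png',im)
E
```

```text
t 24.2 pos [ 0.6321 -0.1103  0.1685] w 0.046 grip 0.0 F [-0.1 -1.1  0.2]
shift now-axes [ 0.3 -1.1 99.9] shift goal-axes [ 0.2 -1.  99.9] turn [0.001 0.002 0.003]
```

View pics/w3.png

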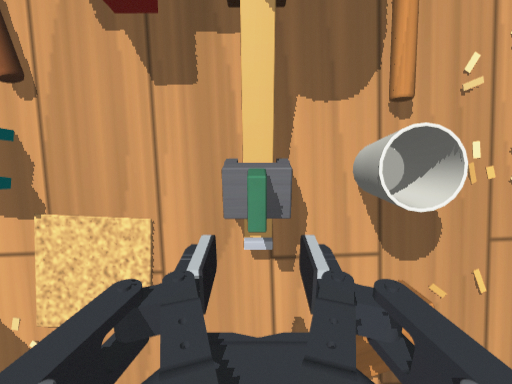

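The wrist view shows the fin at (257,200), midway between the fingers. I descend along the tool axis and grip.

Call:
{"method": "play_rows", "body": {"newtons": 100, "motion": [{"delta_rot": [0,0,0],"translation": [0,0,40],"fingers": 46},{"delta_rot": [0,0,0],"translation": [0,0,40],"fingers": 46},{"delta_rot": [0,0,0],"translation": [0,-0.5,19.5],"fingers": 46},{"delta_rot": [0,0,0],"translation": [0,0,0],"fingers": 46},{"delta_rot": [0,0,0],"translation": [0,0,0],"fingers": 46},{"delta_rot": [0,0,0],"translation": [0,0,0],"fingers": 5},{"delta_rot": [0,0,0],"translation": [0,0,0],"fingers": 5},{"delta_rot": [0,0,0],"translation": [0,0,0],"fingers": 5}]}}

```text
t: 25.05
ee_pos: [0.6336, -0.0908, 0.0734]
orientation: [-0.074, 0.717, 0.689, 0.079]
ft_force: [-2.7, -1.9, 5.5]
width: 0.0137
gripper_force: 98.4
```

Call:
{"method": "play_rows", "body": {"motion": [{"delta_rot": [0,0,0],"translation": [0,0,0],"fingers": 5},{"delta_rot": [0,0,0],"translation": [0,0,0],"fingers": 5},{"delta_rot": [0,0,0],"translation": [0,0,-10],"fingers": 5},{"delta_rot": [0,0,0],"translation": [0,0,-15],"fingers": 5},{"delta_rot": [0,0,0],"translation": [0,0,-20],"fingers": 5},{"delta_rot": [0,0,0],"translation": [0,0,-30],"fingers": 5},{"delta_rot": [0,0,0],"translation": [0,0,-30],"fingers": 5},{"delta_rot": [0,0,0],"translation": [0,0,0],"fingers": 5}]}}

```text
t: 25.85
ee_pos: [0.635, -0.1148, 0.1785]
orientation: [-0.07, 0.717, 0.689, 0.081]
ft_force: [1.9, -0.5, -9.6]
width: 0.0141
gripper_force: 98.6
```

```bash
python3 - <<'E'
from h import *
z=np.load('f0.npz');c,f=cam('top')
# mat centre: corners read in the 6x crop of the first top view, on z=4 mm
k=np.array([[400,68],[612,88],[602,297],[392,282]])/6+[205,190]
R=np.array(c['R']);t=np.array(c['t']);o=-R.T@t
p=[]
for u,v in k:
    d=R.T@np.array([(u-c['cx'])/f,(v-c['cy'])/f,1]); p.append(o+d*(.004-o[2])/d[2])
print(np.round(p,3).tolist(),np.mean(p,0).round(4))
E
python3 go.py 0.450 -0.163 0.16 11.7; python3 barchk.py; python3 pk.py
```

```text
[[0.514, -0.111, 0.004], [0.502, -0.241, 0.004], [0.375, -0.233, 0.004], [0.383, -0.106, 0.004]] [ 0.4434 -0.1727  0.004 ]
t 25.85 pos [ 0.635  -0.1148  0.1785] w 0.0141 grip 98.6 F [ 1.9 -0.5 -9.6]
shift now-axes [ -58.  -183.     4.2] shift goal-axes [-190.9    9.7   18.5] turn [-0.132 -0.189  1.321]
red 39 [ 0.6343 -0.0765  0.0425] [ 0.6161 -0.1108  0.0219]
toe 124 [0.6344 0.1527 0.0787] [0.6105 0.1401 0.0162]
handle 0  
mid 97 [0.6355 0.0308 0.0596] [0.6211 0.0131 0.0473]
board 728 [0.5882 0.1856 0.1103] [0.4321 0.17   0.0902]
bar dir 89.658676 [0.6342896  0.06849317]
packer 249 [513.4 136.2] [62.4 45.2] 89.8 z [0.0859 0.0899 0.0936]
[[491.0, 105.0], [536.0, 105.0], [536.0, 167.0], [491.0, 168.0]]
```

Call:
{"method": "play_rows", "body": {"motion": [{"delta_rot": [0,-0.109,0],"translation": [0,0,0],"fingers": 5},{"delta_rot": [0,-0.11,0],"translation": [0,0,0],"fingers": 5},{"delta_rot": [0,0,0],"translation": [-12,-38,5],"fingers": 5},{"delta_rot": [0,0,0],"translation": [-13,-38,5],"fingers": 5},{"delta_rot": [0,0,0],"translation": [-13,-38,5],"fingers": 5},{"delta_rot": [0,0,0],"translation": [-13,-38,5],"fingers": 5},{"delta_rot": [0,0,0],"translation": [-13,-38,5],"fingers": 5},{"delta_rot": [0,0,0],"translation": [0,0,0],"fingers": 5}]}}

```text
t: 26.75
ee_pos: [0.4283, -0.1656, 0.1427]
orientation: [-0.008, 0.722, 0.692, -0.004]
ft_force: [-1.1, 0.6, -9.2]
width: 0.0134
gripper_force: 99.5
```

```bash
python3 go.py 0.4434 -0.173 0.075 87.75
```

```text
t 26.75 pos [ 0.4283 -0.1656  0.1427] w 0.0134 grip 99.5 F [-1.1  0.6 -9.2]
shift now-axes [-7.2 16.6 67.3] shift goal-axes [-6.8 15.4 67.7] turn [-0.018 -0.006 -0.003]
```

Call:
{"method": "play_rows", "body": {"motion": [{"delta_rot": [-0.018,-0.006,0],"translation": [-7,15.5,0],"fingers": 5},{"delta_rot": [0,0,0],"translation": [0,0,30],"fingers": 5},{"delta_rot": [0,0,0],"translation": [0,0,22],"fingers": 5},{"delta_rot": [0,0,0],"translation": [0,0,13],"fingers": 5},{"delta_rot": [0,0,0],"translation": [0,0,0],"fingers": 5},{"delta_rot": [0,0,0],"translation": [0,0,0],"fingers": 5},{"delta_rot": [0,0,0],"translation": [0,0,0],"fingers": 5},{"delta_rot": [0,0,0],"translation": [0,0,0],"fingers": 5}]}}

```text
t: 27.55
ee_pos: [0.457, -0.1777, 0.0847]
orientation: [0.011, 0.721, 0.693, 0.005]
ft_force: [0.4, 1.0, -9.3]
width: 0.0137
gripper_force: 99.6
```

```bash
python3 go.py 0.4434 -0.173 0.069 87.75
```

```text
t 27.55 pos [ 0.457  -0.1777  0.0847] w 0.0137 grip 99.6 F [ 0.4  1.  -9.3]
shift now-axes [  4.3 -14.1  15.4] shift goal-axes [  4.2 -13.8  15.7] turn [ 0.022  0.009 -0.001]
```

Call:
{"method": "play_rows", "body": {"motion": [{"delta_rot": [0.02,0.008,0],"translation": [4,-12,0],"fingers": 5},{"delta_rot": [0,0,0],"translation": [0,0,4],"fingers": 5},{"delta_rot": [0,0,0],"translation": [0,0,4],"fingers": 5},{"delta_rot": [0,0,0],"translation": [0,0,3],"fingers": 5},{"delta_rot": [0,0,0],"translation": [0,0,0],"fingers": 5},{"delta_rot": [0,0,0],"translation": [0,0,0],"fingers": 5},{"delta_rot": [0,0,0],"translation": [0,0,0],"fingers": 5},{"delta_rot": [0,0,0],"translation": [0,0,0],"fingers": 5}]}}

```text
t: 28.35
ee_pos: [0.4441, -0.1728, 0.0723]
orientation: [-0.0, 0.721, 0.693, -0.0]
ft_force: [0.5, 0.1, -9.2]
width: 0.0139
gripper_force: 99.6
```

```bash
python3 go.py 0.4434 -0.173 0.069 87.75
```

```text
t 28.35 pos [ 0.4441 -0.1728  0.0723] w 0.0139 grip 99.6 F [ 0.5  0.1 -9.2]
shift now-axes [-0.2 -0.7  3.3] shift goal-axes [-0.2 -0.7  3.3] turn [-0.    -0.    -0.001]
```

Call:
{"method": "play_rows", "body": {"motion": [{"delta_rot": [0,0,0],"translation": [0,0,1.5],"fingers": 5},{"delta_rot": [0,0,0],"translation": [0,0,1.5],"fingers": 5},{"delta_rot": [0,0,0],"translation": [0,0,1],"fingers": 5},{"delta_rot": [0,0,0],"translation": [0,0,0],"fingers": 5},{"delta_rot": [0,0,0],"translation": [0,0,0],"fingers": 5},{"delta_rot": [0,0,0],"translation": [0,0,0],"fingers": 5},{"delta_rot": [0,0,0],"translation": [0,0,0],"fingers": 5},{"delta_rot": [0,0,0],"translation": [0,0,0],"fingers": 5}]}}

```text
t: 29.15
ee_pos: [0.4444, -0.1727, 0.0705]
orientation: [-0.001, 0.721, 0.693, -0.0]
ft_force: [-5.0, 3.1, 9.0]
width: 0.0138
gripper_force: 102.4
```

Contact: the weight stands on the mat. Release and retreat.

Call:
{"method": "play_rows", "body": {"motion": [{"delta_rot": [0,0,0],"translation": [0,0,-1],"fingers": 5},{"delta_rot": [0,0,0],"translation": [0,0,0],"fingers": 40},{"delta_rot": [0,0,0],"translation": [0,0,0],"fingers": 40},{"delta_rot": [0,0,0],"translation": [0,0,0],"fingers": 40},{"delta_rot": [0,0,0],"translation": [0,0,0],"fingers": 40},{"delta_rot": [0,0,0],"translation": [0,0,-30],"fingers": 40},{"delta_rot": [0,0,0],"translation": [0,0,-45],"fingers": 40},{"delta_rot": [0,0,0],"translation": [0,0,-45],"fingers": 40}]}}

```text
t: 29.95
ee_pos: [0.4433, -0.1725, 0.1898]
orientation: [-0.001, 0.721, 0.693, -0.0]
ft_force: [-0.2, -1.2, 0.9]
width: 0.0403
gripper_force: 0.0
```

Call:
{"method": "play_rows", "body": {"motion": [{"delta_rot": [0,0,0],"translation": [-45,0,-10],"fingers": 40},{"delta_rot": [0,0,0],"translation": [-45,0,0],"fingers": 40},{"delta_rot": [0,0,0],"translation": [-45,0,0],"fingers": 40},{"delta_rot": [0,0,0],"translation": [-45,0,0],"fingers": 40},{"delta_rot": [0,0,0],"translation": [-45,0,0],"fingers": 40},{"delta_rot": [0,0,0],"translation": [0,0,0],"fingers": 40},{"delta_rot": [0,0,0],"translation": [0,0,0],"fingers": 40},{"delta_rot": [0,0,0],"translation": [0,0,0],"fingers": 40}]}}

```text
t: 30.75
ee_pos: [0.4347, -0.3964, 0.1985]
orientation: [-0.001, 0.721, 0.693, 0.0]
ft_force: [0.4, 0.2, 0.2]
width: 0.0398
gripper_force: 0.0
```

```bash
python3 barchk.py; python3 pk.py
python3 - <<'E'
from h import *
z=np.load('f1.npz');P=pts('top',z['d']);hsv=cv2.cvtColor(z['a'],cv2.COLOR_RGB2HSV)
X,Y,Z=P[...,0],P[...,1],P[...,2]
q=P[(hsv[...,0]>50)&(hsv[...,0]<90)&(hsv[...,1]>80)&(abs(X-.444)<.06)&(abs(Y+.173)<.06)&(Z>.06)]
print('fin',len(q),np.median(q,0).round(4),q[:,2].min().round(4),q[:,2].max().round(4))
save('pics/t9.png',cv2.resize(z['a'][90:290,100:380],None,fx=2.8,fy=2.8,interpolation=cv2.INTER_CUBIC))
E
```

```text
red 134 [ 0.6311 -0.0948  0.0388] [ 0.6149 -0.1212  0.0189]
toe 125 [0.6346 0.1528 0.079 ] [0.6106 0.14   0.0174]
handle 60 [ 0.6287 -0.1428  0.034 ] [ 0.6135 -0.1538  0.0261]
mid 97 [0.6351 0.0309 0.0609] [0.6211 0.0131 0.0469]
board 728 [0.5867 0.1855 0.1107] [0.432 0.17  0.09 ]
bar dir 88.84076 [0.6337275  0.02679392]
packer 254 [513.7 136.5] [62.8 45. ] 89.3 z [0.0859 0.0897 0.0934]
[[491.0, 105.0], [536.0, 105.0], [537.0, 168.0], [492.0, 168.0]]
fin 64 [ 0.4439 -0.1725  0.0782] 0.0652 0.0847
```

View pics/t9.png

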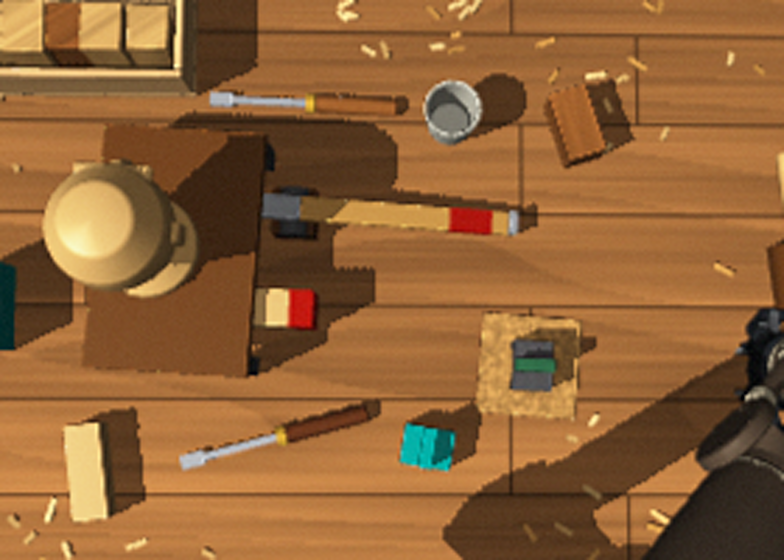

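The top view shows the weight upright on the mat at (533,365). The packer's red end (303,308) is outside the edge, the board is up at about 91 mm, and the bystanders are where they were. Handing in.

```bash
python3 -c "
from workcell import env
print(env.job_done())"
```

```text
the job is handed in; nothing more can be done
None
```

I handed the job in at about 31 s of the 69 s; no verdict came back, but by my last measurements the board rests on the packing block (edge about 91 mm up, block about 36 mm under), the weight stands upright within a few mm of the mat's centre, the bystanders look unmoved and the arm is clear.

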